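Lock down the sprung bench stop

ROBOT

A 6-joint arm with a two-finger parallel gripper is mounted at the origin on the work surface; the furniture and walls round the work are solid. World frame = base frame: x ahead of the robot, y to its left, z up, the work surface at z = 0. Lengths are in m, angles in degrees, forces in N, time in s.
With the tool pointing down it reaches from about 0.25 to 0.725 m from the base axis. Payload 9.7 kg.
Tool frame: the origin (TCP) lies on the centre line of the jaws, within the pads' length; the fingertips stand 17 mm ahead of it and the grasp point (between the pads) lies 2 mm behind it (bot.tip_extent is the distance from the TCP to the fingertips, in m); z points along the fingers, y is the line along which they close (so a half turn about z gives the same grasp; the last joint's range is limited). The gripper opens to 85 mm and grips with 20 to 120 N. Pads are 22 mm wide; open, the fingers measure 114 mm over their backs; the gripper's body (76 mm by 85 mm) begins 54 mm behind the grasp point. The pads swing forward as they close: fully open they stand 13 mm farther back than shut.
Start: joints at [71.276, 4.979, 10.078, 95.1, 0, 90], TCP at [0.177, 0.521, 0.248] pointing down, gripper open.
Joint ranges: [-179.16, 179.16], [-48.56, 103.87], [-65.8, 70.77], [-126.05, 130.52], [-82.76, 87.17], [-180, 180]. Speed limits (degrees/s): [127.2, 127.2, 147.25, 180, 180, 180].

INTERFACE

Orientations are given as [roll, pitch, yaw] about the fixed x, y, z axes, in that order (R = Rz(yaw) Ry(pitch) Rx(roll)).
In Python, from workcell import bot gives the robot as it stands.
- The arm moves only by the tool carry_out, never from a script. Its argument "moves" is text: rows parted by semicolons, each of 7 numbers parted by spaces: the shift along the tool's x, y, z in mm, then the turn, a rotation vector about the tool's x, y, z in degrees, then the finger opening in mm, from 0 to 85.4. A call has 1 to 20 rows; each row is the pose to reach, as a shift and turn from the pose commanded when the call began, along the tool's axes at that moment; what a row does not reach only later rows make up. A row lasts 1/10 s, in which the tool goes at most 50 mm and 8.59 degrees, less where a joint would pass 70% of its speed; a pose out of reach is approached as far as the arm can. A call with a gripper value outside its range is refused whole. The fingers move at their own pace and stop on an object; "force" is the grip in N (left out, the last holds). Time passes only in rows, so rows that repeat a pose let the fingers close. It gives the time, the measured TCP pose, the force, the opening and the grip force at its end, in the units of the state.
- bot.get_obs(): the state, without advancing time (a new reading comes with each control period).
- bot.camera(name): name is "side" or "top" or "wrist"; returns a dict with "img" (400x640x3 uint8, red, green, blue), "mtx" (3x3 intrinsics, pixels), "k1" (the pictures are not rectified: a ray, as slopes to the right and down, at radius r is drawn at 1 + k1 r^2 times it, then the intrinsics apply), "position" and "orientation" of the camera in the world; the wrist camera has in their place "mount" (4x4, takes a point from camera to tool coordinates, whose origin is the TCP and whose axes are the flange's). Camera axes: x right, y up, looking along -z (the intrinsics and any distortion apply to the point x, -y, -z); pixel columns grow to the right and rows downward; lengths in m; the calibration is good to about 2 mm. A picture is of the moment at which its call begins: read the wrist's pose just before it. There is no depth.
- bot.job_done(): hands the job in; it is judged then, once.
The state is a dict: "time": time; "q": joint angles; "qd": joint speeds; "joint_efforts": joint torques, N m; "ee_pos": TCP position; "tcp_rot": TCP orientation; "wrist_force": force on the tool from outside, world axes, zero at the start; "torque": the same for the moment, N m; "opening": finger opening in m; "grasp_force": force on a finger pad.
Only numpy, scipy, OpenCV 4.12 (cv2) and the standard library are available. Lean on these libraries where they do the work, as an engineer would, in place of code of your own. Each camera call takes 0.05 s, during which the arm holds its last target. There are 200 camera calls.

TASK

The screen frame is to be laid flat across the bench, so the bench stop with the long oblong plunger must be put out of the way. With shut fingertips push its plunger down into the housing and, still holding it down, push the keeper's bridge along until the keeper is fully home over the plunger; then let go, so that the keeper alone holds it in. Do not touch the other stop, the one with the round plunger.

Things in the scene. Friction and masses are not known exactly. Their poses are not given: they have to be found in the camera images.
- bar_stop: The stop to lock, with a flat OBLONG plunger: grey housing on a dark foot 124x196x8 (all mm, x,y,z). Origin: centre of the foot's underside, on the bench; z up; y along the housing, +y the way its keeper slides shut. In this frame: housing top z 45; fixed side rails |x| 35-49 up to z 75. Fingers reach the plunger from above in a 66 long, 52 wide opening between keeper bar and bridge.
- bar_plunger (a joint): How far the oblong steel plunger is pushed in, m: 0 up, 0.030 limit. Top x -15 to 15, y -40 to 50 mm in the stop's frame, z 78 mm at 0; spring 3 N at first, 7 N at 0.025. Beyond 0.018 the keeper's bar clears it (0.025 is a good depth); let go with the keeper home, it rests under the bar at about 0.018. When up it blocks the keeper at 0.012.
- bar_keeper (a joint): How far that stop's steel keeper has slid to +y, q: 0 open, 0.040 m home at its end stop; starts at 0-0.008, 2 N friction, stays put. U-shaped; stop's frame, mm: cross bar y -70+q to -52+q, z 60-72; side arms |x| 26-38, z 60-66; bridge over the plunger y 14+q to 24+q, |x| under 35, z 84-98. Shut fingers pressing the plunger slide along its top and push the bridge to +y.
- round_stop: The other stop, not to be touched: same housing, rails and keeper, but its plunger has a ROUND top 44 mm across. Origin and axes as for the first one; its foot is also 124 x 196 mm and its bridge is 98 mm high.

How it is judged:
By the outcome, as a careful person would: the job done as asked, in the order asked, and still so for the second after the job is handed in, with the robot touching nothing.
It also fails if it takes over 38 s, if anything falls off the work surface, if the arm or the gripper's body presses on something with over 40 N, if the wrist force passes 120 N, or if a joint passes its speed limit or range.

## Working session

There is one attempt and no reset: what is moved stays moved. The work goes in short steps, Python scripts to look and compute and a tool call to move; the robot and the scene stay as the last step left them, time stands still between calls to the robot, and variables do not carry over. Pictures are saved under pics/ and viewed, at most 10 in all, crops included, and the job is handed in when it is done.

Besides the shell and the picture viewer there is one more tool, called after "Emit:" in YAML: its name, and indented under it one key for each argument. carry_out: Moves the arm, as the interface text tells. Its arguments: {"type":"object","properties":{"moves":{"type":"string"},"force":{"type":"number"}},"required":["moves"]}

```bash
mkdir -p pics
cat > h.py <<'E'
import numpy as np,cv2
from scipy.spatial.transform import Rotation as R
from workcell import bot
def rot(o):
    o=np.array(o,float)
    return o if o.shape==(3,3) else (R.from_euler('xyz',o,degrees=True).as_matrix() if o.size==3 else None)
def pose(c,o=None):
    if 'mount' in c:
        T=np.eye(4);T[:3,:3]=rot(o['tcp_rot']);T[:3,3]=o['ee_pos'];M=T@np.array(c['mount']);return M[:3,:3],M[:3,3]
    return rot(c['orientation']),np.array(c['position'])
def ray(c,uv,o=None):
    Rm,p=pose(c,o);K=np.array(c['mtx']);k=c['k1']
    s=cv2.undistortPoints(np.array(uv,float).reshape(-1,1,2),K,np.array([k,0,0,0,0.])).reshape(-1,2)
    d=np.c_[s[:,0],-s[:,1],-np.ones(len(s))]@Rm.T
    return p,d
def onz(c,uv,z,o=None):
    p,d=ray(c,uv,o);return p+d*((z-p[2])/d[:,2])[:,None]
def shot(n,f):
    o=bot.get_obs();c=bot.camera(n);cv2.imwrite('pics/'+f,c['img'][:,:,::-1]);np.save('pics/'+f+'.npy',{'c':c,'o':o},allow_pickle=True);return c,o
def load(f):
    d=np.load('pics/'+f+'.npy',allow_pickle=True).item();return d['c'],d['o']
E
python3 - <<'E'
from h import *
for n in('top','side','wrist'):
    c,o=shot(n,n+'0.png');print(n,{k:v for k,v in c.items() if k!='img'})
print(o)
E
```

```text
top {'mtx': array([[371.70295198,   0.        , 322.10769969],
       [  0.        , 371.70295198, 198.86842619],
       [  0.        ,   0.        ,   1.        ]]), 'k1': -0.019117840210489966, 'position': array([0.40392223, 0.01075906, 0.87653285]), 'orientation': array([ 1.18444059e+01, -1.31722039e-02, -9.53370044e+01])}
side {'mtx': array([[366.45951853,   0.        , 316.65825166],
       [  0.        , 366.45951853, 198.81117984],
       [  0.        ,   0.        ,   1.        ]]), 'k1': -0.06019136455742436, 'position': array([ 0.43354174, -0.69608196,  0.47963259]), 'orientation': array([ 58.08464451,  -0.43932275, -10.74201522])}
wrist {'mtx': array([[354.32806625,   0.        , 317.134045  ],
       [  0.        , 354.32806625, 196.41248204],
       [  0.        ,   0.        ,   1.        ]]), 'k1': -0.060216286621702315, 'mount': array([[-5.33822665e-04,  9.59602642e-01,  2.81358283e-01,
         7.08031455e-02],
       [ 9.99999482e-01,  2.68333718e-04,  9.82123720e-04,
         6.45240281e-04],
       [ 8.66950603e-04,  2.81358662e-01, -9.59602288e-01,
        -1.26234838e-01],
       [ 0.00000000e+00,  0.00000000e+00,  0.00000000e+00,
         1.00000000e+00]])}
{'time': 0.1, 'q': array([ 7.12782901e+01,  5.00741176e+00,  1.00395737e+01,  9.51006700e+01,
       -1.43008632e-03,  9.00003786e+01]), 'qd': array([-0.06023994,  0.02236168,  0.02955446,  0.11248844,  0.00339174,
       -0.02213822]), 'joint_efforts': array([-3.59343710e-05, -5.21560299e+01,  4.65657663e+01,  1.60100166e-02,
       -1.74764574e-05, -2.14109104e-07]), 'ee_pos': array([0.1764796 , 0.52071587, 0.24766431]), 'tcp_rot': array([-1.79931492e+02,  1.43053796e-03,  1.61277913e+02]), 'wrist_force': array([-0.13112401, -0.57839394,  1.29875052]), 'torque': array([0.00093105, 0.00240597, 0.00870735]), 'grasp_force': 0.0, 'opening': 0.08550630645099029}
```

View pics/top0.png

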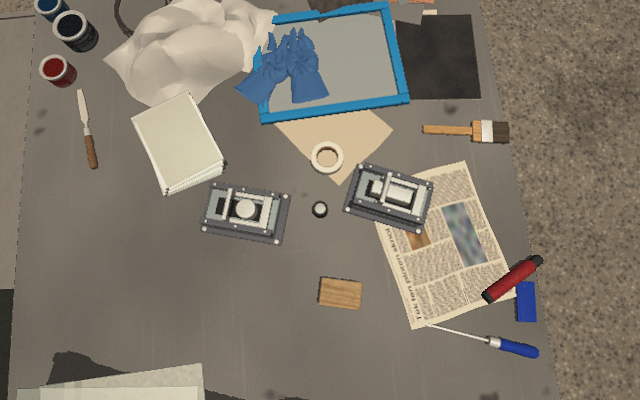

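View pics/side0.png

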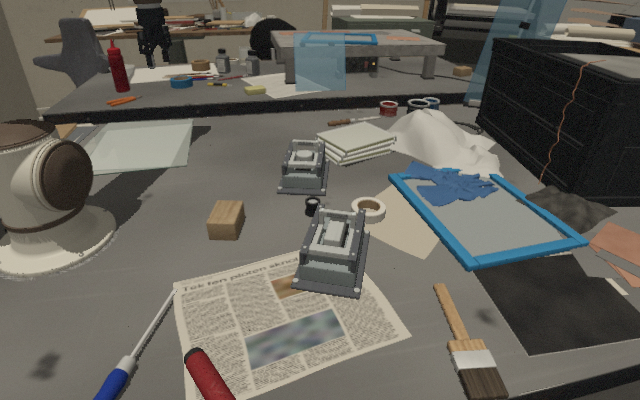

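The right-hand stop in the top view, near (388,197), has the oblong plunger. The one at (246,212) is round.

Run:
```python
from h import *
a=cv2.imread('pics/top0.png')[155:240,335:445];b=cv2.imread('pics/side0.png')[200:300,285:385]
cv2.imwrite('pics/c1.png',np.vstack([cv2.resize(a,(770,595),interpolation=cv2.INTER_CUBIC)]))
c,o=load('top0.png')
g=cv2.imread('pics/top0.png')
print(onz(c,[[345,209],[357,163],[433,181],[420,233],[388,197]],0.008)[:, :2])
```

```text
[[ 0.55573955 -0.05821006]
 [ 0.66630641 -0.09938022]
 [ 0.60427547 -0.27726568]
 [ 0.48245561 -0.22742653]
 [ 0.57515861 -0.16370733]]
```

View pics/c1.png

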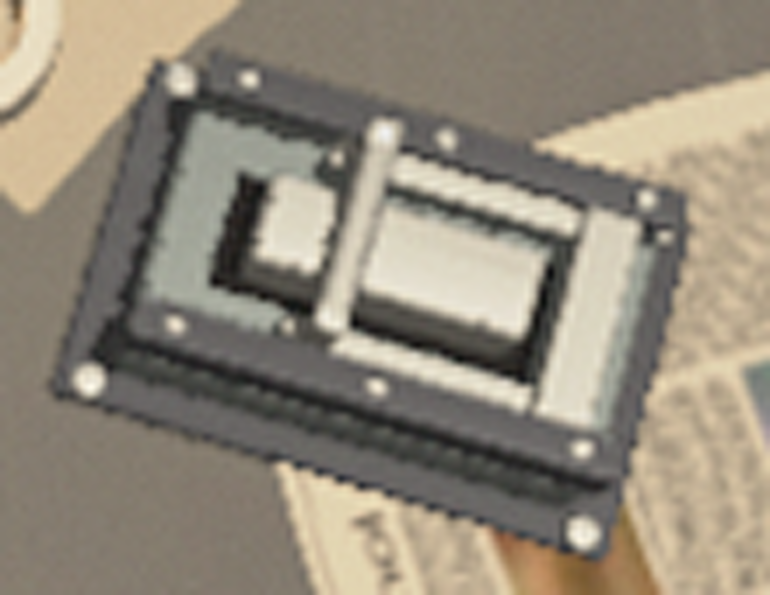

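Run:
```python
from h import *
c,o=load('top0.png')
f=lambda p,z:onz(c,np.array(p)/7.+[335,155],z)[:,:2]
P=f([[268,178],[545,250],[522,338],[250,262]],.078)
ctr=P.mean(0); ax=(P[0]+P[3]-P[1]-P[2])/2;L=np.linalg.norm(ax);y=ax/L
print('plunger',ctr,L,np.degrees(np.arctan2(y[1],y[0])))
F=f([[60,390],[600,555]],.008);d=F[0]-F[1];print('foot edge',F,np.linalg.norm(d),np.degrees(np.arctan2(d[1],d[0])))
B=f([[390,122],[326,328]],.098);C=f([[590,205],[640,225],[600,425],[537,410]],.072)
x=np.array([y[1],-y[0]])
org=ctr-5e-3*y;print('org',org,'x',x)
for n,q in(('P',P),('F',F),('B',B),('C',C)):print(n,np.round(np.c_[(q-org)@x,(q-org)@y]*1e3,1).tolist())
```

```text
plunger [ 0.57253855 -0.1590388 ] 0.08896802297724606 69.07926449985848
foot edge [[ 0.5519466  -0.05439994]
 [ 0.47930353 -0.22865693]] 0.1887922577535331 67.37005325960664
org [ 0.57075317 -0.16370917] x [ 0.93407531 -0.35707607]
P [[14.0, 50.0], [14.8, -39.8], [-14.8, -39.1], [-14.0, 48.9]]
F [[-56.6, 95.4], [-62.2, -93.3]]
B [[35.8, 19.2], [-32.9, 22.9]]
C [[34.8, -51.5], [32.7, -68.3], [-33.8, -70.0], [-34.5, -49.9]]
```

Emit:
carry_out:
  moves: "-200 -180 0 0 0 31 0; -400 -360 0 0 0 62 0; -592 -538 0 0 0 93.3 0; -592 -538 0 0 0 93.3 0; -592 -538 0 0 0 93.3 0; -592 -538 0 0 0 93.3 0; -592 -538 0 0 0 93.3 0; -592 -538 0 0 0 93.3 0; -592 -538 0 0 0 93.3 0; -592 -538 0 0 0 93.3 0; -592 -538 0 0 0 93.3 0; -592 -538 0 0 0 93.3 0; -592 -538 0 0 0 93.3 0; -592 -538 0 0 0 93.3 0; -592 -538 0 0 0 93.3 0; -592 -538 0 0 0 93.3 0; -592 -538 0 0 0 93.3 0; -592 -538 0 0 0 93.3 0; -592 -538 0 0 0 93.3 0; -592 -538 0 0 0 93.3 0"
  force: 60

```text
time: 2.15
ee_pos: [0.5642, -0.1776, 0.249]
tcp_rot: [179.9, -0.0, 68.0]
wrist_force: [0.5, 0.0, 0.5]
opening: -0.0001
grasp_force: 0.0
```

Run:
```python
from h import *
c,o=shot('wrist','w1.png');print(o['time'],o['ee_pos'],o['tcp_rot'],o['opening'],o['wrist_force'])
```

```text
2.15 [ 0.56422459 -0.17760079  0.24902165] [ 1.79947784e+02 -9.62178012e-03  6.80490240e+01] -5.496988090651211e-05 [0.5058327  0.02856759 0.51210905]
```

View pics/w1.png

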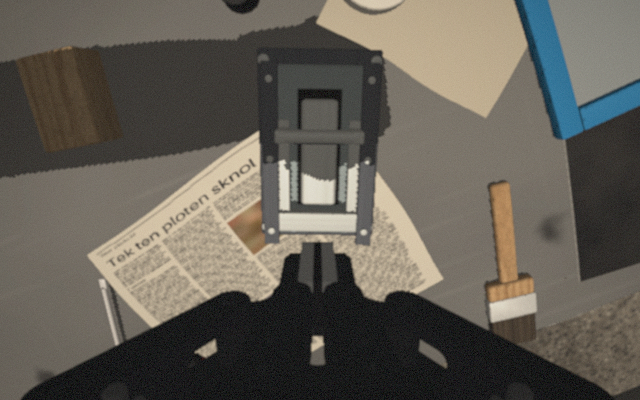

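The wrist view shows the stop nearly square to the tool: plunger about (303–337, 98–205), bridge at row ~136, bar at rows 212–232.

Run:
```python
from h import *
c,o=load('w1.png')
P=onz(c,[[303,98],[337,98],[337,205],[302,205]],.078,o)[:,:2]
B=onz(c,[[275,136],[364,136]],.098,o)[:,:2]; C=onz(c,[[279,212],[357,212],[357,232],[279,232]],.072,o)[:,:2]
S=onz(c,[[264,58],[376,58]],.008,o)[:,:2]
y=(P[0]+P[1]-P[2]-P[3])/2;print('plen',np.linalg.norm(y),np.degrees(np.arctan2(y[1],y[0])))
for n,q in(('B',B),('C',C[:2])):
  d=q[0]-q[1];print(n,np.degrees(np.arctan2(d[1],d[0]))-90)
t=np.radians(68.05);Y=np.array([np.cos(t),np.sin(t)]);X=np.array([Y[1],-Y[0]]);e=o['ee_pos'][:2]
org=P.mean(0)-.005*Y;print('org',org)
for n,q in(('P',P),('B',B),('C',C),('tcp',e[None])):print(n,np.round(np.c_[(q-org)@X,(q-org)@Y]*1e3,1).tolist())
```

```text
plen 0.09114811658366405 67.86541909760314
B 68.01205696317271
C 67.97525816288882
org [ 0.57362973 -0.16246105]
P [[-13.7, 50.6], [14.0, 50.6], [15.3, -40.6], [-15.6, -40.6]]
B [[-35.0, 22.2], [34.3, 22.1]]
C [[-36.7, -49.1], [33.8, -49.2], [34.5, -68.6], [-37.3, -68.5]]
tcp [[-3.1, -17.6]]
```

Emit:
carry_out:
  moves: "0 3 30 0 0 0 0; 0 3 60 0 0 0 0; 0 3 90 0 0 0 0; 0 3 115 0 0 0 0; 0 3 135 0 0 0 0; 0 3 145 0 0 0 0; 0 3 150 0 0 0 0; 0 3 154 0 0 0 0; 0 3 158 0 0 0 0; 0 3 160 0 0 0 0; 0 3 160 0 0 0 0; 0 3 160 0 0 0 0"

```text
time: 3.4
ee_pos: [0.5677, -0.1797, 0.0889]
tcp_rot: [179.9, -0.0, 68.0]
wrist_force: [0.2, 2.7, 3.4]
opening: 0.0003
grasp_force: 1.8
```

Emit:
carry_out:
  moves: "0 0 4 0 0 0 0; 0 0 8 0 0 0 0; 0 0 12 0 0 0 0; 0 0 16 0 0 0 0; 0 0 19 0 0 0 0; 0 0 19 0 0 0 0; 0 0 19 0 0 0 0"

```text
time: 4.1
ee_pos: [0.5677, -0.1798, 0.0695]
tcp_rot: [179.9, -0.0, 68.0]
wrist_force: [-0.3, 3.1, 6.5]
opening: -0.0001
grasp_force: 3.3
```

Run:
```python
from h import *
c,o=shot('wrist','w2.png');print(o['time'],o['ee_pos'],o['opening'],o['wrist_force'])
```

```text
4.1 [ 0.56772281 -0.17981509  0.06945877] -0.0001381828110582616 [-0.2598236   3.06894014  6.46680875]
```

View pics/w2.png

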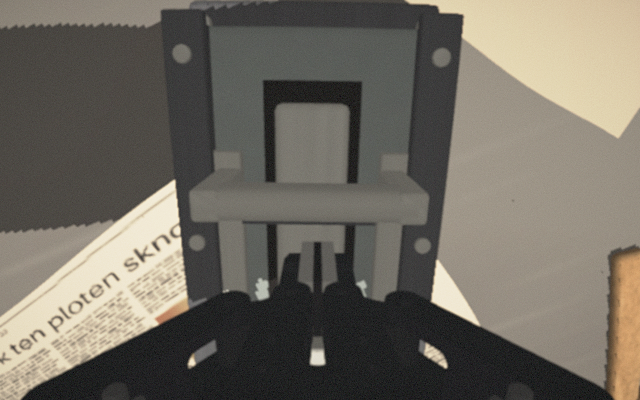

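The plunger is down about 25 mm and the shut fingers are clear between bar and bridge (bridge at row ~200). Now I push along +x of the tool.

Emit:
carry_out:
  moves: "4 0 0 0 0 0 0; 8 0 0 0 0 0 0; 12 0 0 0 0 0 0; 16 0 0 0 0 0 0; 20 0 0 0 0 0 0; 24 0 0 0 0 0 0; 27 0 0 0 0 0 0; 30 0 0 0 0 0 0; 33 0 0 0 0 0 0; 36 0 0 0 0 0 0; 36 0 0 0 0 0 0"

```text
time: 5.25
ee_pos: [0.581, -0.1478, 0.0695]
tcp_rot: [179.9, 0.1, 67.9]
wrist_force: [-1.4, -4.6, 6.4]
opening: -0.0004
grasp_force: 3.3
```

Emit:
carry_out:
  moves: "3 0 0 0 0 0 0; 6 0 0 0 0 0 0; 9 0 0 0 0 0 0; 12 0 0 0 0 0 0; 15 0 0 0 0 0 0; 18 0 0 0 0 0 0; 20 0 0 0 0 0 0; 21 0 0 0 0 0 0; 22 0 0 0 0 0 0; 22 0 0 0 0 0 0"

```text
time: 6.25
ee_pos: [0.5892, -0.1277, 0.0696]
tcp_rot: [179.9, 0.2, 67.9]
wrist_force: [-2.0, -5.5, 6.3]
opening: -0.0
grasp_force: 3.3
```

Emit:
carry_out:
  moves: "1 0 0 0 0 0 0; 2 0 0 0 0 0 0; 3 0 0 0 0 0 0; 4 0 0 0 0 0 0; 4 0 0 0 0 0 0"

```text
time: 6.75
ee_pos: [0.5898, -0.126, 0.0696]
tcp_rot: [179.9, 0.4, 67.8]
wrist_force: [-6.5, -17.8, 7.5]
opening: 0.0001
grasp_force: 3.3
```

Emit:
carry_out:
  moves: "1 0 0 0 0 0 0; 2 0 0 0 0 0 0; 2 0 0 0 0 0 0"

```text
time: 7.05
ee_pos: [0.5899, -0.1258, 0.0696]
tcp_rot: [179.9, 0.6, 67.7]
wrist_force: [-10.4, -26.4, 8.4]
opening: 0.0002
grasp_force: 3.3
```

Run:
```python
from h import *
c,o=shot('wrist','w3.png');print(o['time'],o['ee_pos'],o['opening'],o['wrist_force'])
shot('top','top3.png')
i=cv2.imread('pics/top3.png')[135:245,325:455];cv2.imwrite('pics/c3.png',np.hstack([cv2.resize(cv2.imread('pics/w3.png'),(420,262)),cv2.resize(i,(370,262))]))
```

```text
7.05 [ 0.58987719 -0.1258137   0.06958642] 0.00021209362314203792 [-10.36340183 -26.39131597   8.39952436]
```

View pics/c3.png

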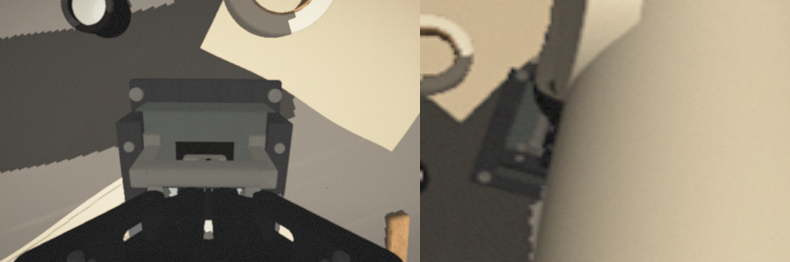

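Run:
```python
from h import *
c,o=load('w3.png')
i=cv2.imread('pics/w3.png')
cv2.imwrite('pics/c4.png',cv2.resize(i[110:310,160:470],(775,500),interpolation=cv2.INTER_CUBIC))
t=np.radians(68);Y=np.array([np.cos(t),np.sin(t)]);org=np.array([.57363,-.16246])
for z in(.098,.084):
  print(z,[(r,np.round((onz(c,[[315,r]],z,o)[0,:2]-org)@Y*1e3,1)) for r in range(235,300,8)])
```

```text
0.098 [(235, np.float64(71.7)), (243, np.float64(69.2)), (251, np.float64(66.5)), (259, np.float64(63.9)), (267, np.float64(61.2)), (275, np.float64(58.4)), (283, np.float64(55.6)), (291, np.float64(52.7)), (299, np.float64(49.8))]
0.084 [(235, np.float64(65.8)), (243, np.float64(62.8)), (251, np.float64(59.8)), (259, np.float64(56.8)), (267, np.float64(53.6)), (275, np.float64(50.5)), (283, np.float64(47.3)), (291, np.float64(44.0)), (299, np.float64(40.7))]
```

View pics/c4.png

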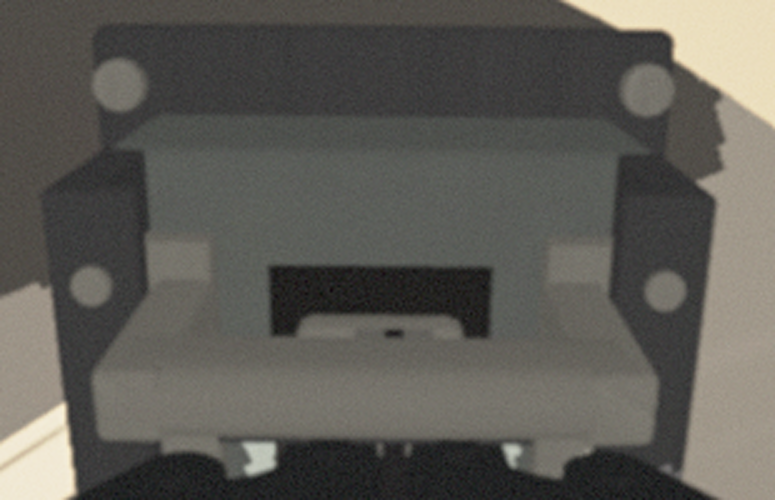

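The bridge's top face spans crop rows 375–440, i.e. y ≈ 54–64 mm in the stop's frame. The keeper is therefore home. Next I back off slightly and lift.

Emit:
carry_out:
  moves: "-3 0 0 0 0 0 0; -6 0 0 0 0 0 0; -9 0 0 0 0 0 0; -10 0 0 0 0 0 0; -10 0 0 0 0 0 0"

```text
time: 7.65
ee_pos: [0.5882, -0.1298, 0.0697]
tcp_rot: [179.9, -0.1, 68.0]
wrist_force: [1.5, 2.3, 6.6]
opening: 0.0002
grasp_force: 3.3
```

Emit:
carry_out:
  moves: "0 0 -3 0 0 0 0; 0 0 -6 0 0 0 0; 0 0 -10 0 0 0 0; 0 0 -20 0 0 0 0; 0 0 -35 0 0 0 0; 0 0 -60 0 0 0 0; 0 0 -90 0 0 0 0; 0 0 -120 0 0 0 0; 0 0 -150 0 0 0 0; 0 0 -175 0 0 0 0; -10 0 -180 0 0 0 0; -15 0 -180 0 0 0 0; -15 0 -180 0 0 0 0; -15 0 -180 0 0 0 0"

```text
time: 9.05
ee_pos: [0.5814, -0.1438, 0.2479]
tcp_rot: [-179.9, 0.0, 67.9]
wrist_force: [-0.1, 0.4, 0.6]
opening: 0.0002
grasp_force: 0.0
```

Run:
```python
from h import *
c,o=shot('wrist','w5.png');print(o['time'],o['ee_pos'],o['wrist_force'])
cv2.imwrite('pics/c5.png',cv2.resize(cv2.imread('pics/w5.png')[20:300,220:440],(471,600)))
```

```text
9.05 [ 0.58143424 -0.14381996  0.24790011] [-0.07404948  0.40495316  0.60570124]
```

View pics/c5.png

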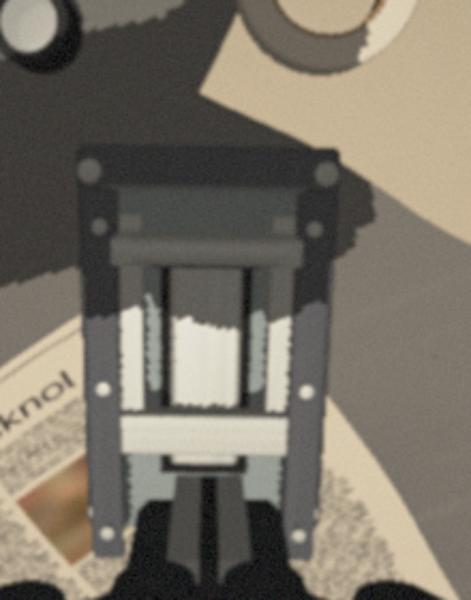

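The bar (crop rows 415–455) now lies over the plunger's end, the bridge (rows 238–265) is at the far end, and the robot is clear of everything.

```bash
python3 -c "
from workcell import bot
print(bot.job_done())"
```

```text
the job is handed in; nothing more can be done
None
```

The oblong-plunger stop is locked: I pushed the plunger down about 25 mm, slid the keeper fully home over it, then let go and lifted clear. The round-plunger stop was not touched, and I handed the job in at about 9 s with the robot touching nothing.

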